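# Wet the dispenser dish and draw the pellet-die plunger for wiping

## Task

The plunger of the pellet die needs wiping. Press the sprung dish on top of the solvent dispenser bottle firmly down and let it come back up; then grip the plunger by its cross bar, draw it straight up without wrenching it in the die until the groove turned round its shaft stands about one centimetre above the mouth of the die, and finish holding it gripped there, still, with its lower end still in the bore. Never pull the plunger right out, and leave the two sample pots, the mortar and the spatula where they are.

Things in the scene. Friction and masses are not known exactly. Their poses are not given: they have to be found in the camera images.
- die: Steel pellet die, fixed to the bench, axis vertical: foot disc 90 mm in diameter and 10 mm high, on it an upright sleeve 60 mm in diameter; whole height 80 mm. Its bore, open at the top, is 21.5 mm in diameter and 70 mm deep. Origin: centre of the underside, on the bench; z up. It may stand to the left or right of the dispenser
- die_mouth (a point): Centre of the bore's mouth, in the die's top face, 80 mm above the bench; z up
- plunger: Loose steel plunger, 0.2 to 0.4 kg, standing on the floor of the die's bore (10 mm above the bench). Shaft 20 mm in diameter, 95 mm long, so 25 mm of it shows at first; on top a flat cross bar 50 mm long (plunger's x; any direction), 16 mm wide (y), 20 mm high. Let go, it slides back down. Origin: centre of its foot; z up along the shaft
- plunger_bar (a point): Middle of the plunger's cross bar, 105 mm above its foot (115 mm above the bench at first); x along the bar, so fingers close on it along y. At first the bar's underside is 25 mm above the die's top face
- plunger_groove (a point): Centre of the groove turned round the plunger's shaft: 4 mm high, 38 mm above the foot. At first it is hidden 32 mm below the die's mouth, so raising the plunger by 42 mm brings it 10 mm above the mouth, with 28 mm of the shaft still in the bore
- dispenser: White solvent bottle 76 mm in diameter in a round bench ring 92 mm in diameter, fixed to the bench, with a sprung steel dish on top, about 148 mm high in all. Origin: centre of the underside, on the bench
- cap (a joint): How far the dispenser's dish is pressed down, in m: 0 up, 0.010 fully down. It takes about 1 N to start and 5.6 N to reach the stop, and it springs back when released; counts as pressed beyond 0.006, as back up below 0.002
- cap_top (a point): Centre of the dish's flat floor, where to press: 144 mm above the bench when up. The dish is 63 mm across with a rim 4 mm higher than this floor
- pot_a: Bystander: lidded sample pot, 47 mm across, 45 mm high. Origin: centre of its underside
- pot_b: Bystander: another such pot. Origin: centre of its underside
- mortar: Bystander: white mortar bowl, 68 mm across, 30 mm high. Origin: centre of its underside
- spatula: Bystander: slim steel lab spatula lying on the bench, about 180 mm long, 14 mm wide, 8 mm high. Origin: near its middle, on its underside; x along it
There are look-alikes about, which are no part of the job. What is shaped like the plunger but green is not meant. Of the things that look like the dispenser, take the one that is farthest to the robot's right at the start.

How it is judged:
By the outcome, as a careful person would: the job done as asked, in the order asked, and still so for the second after the job is handed in, while the arm keeps its last pose, push and grip.
It also fails if it takes over 45 s, if anything falls off the work surface, if the arm or the gripper's body presses on something with over 40 N, if the wrist force passes 120 N, or if a joint passes its speed limit or range.

## Robot

A 7-joint arm with a two-finger parallel gripper is mounted at the origin on the work surface. World frame = base frame: x ahead of the robot, y to its left, z up, the work surface at z = 0. Lengths are in m, angles in rad, forces in N, time in s.
With the tool pointing down it reaches from about 0.4 to 0.85 m from the base axis. Payload 6.9 kg.
Tool frame: the origin (TCP) lies midway between the tips of the shut fingers; the grasp point (between the pads) lies 19 mm behind it; z points along the fingers, y is the line along which they close (so a half turn about z gives the same grasp; the last joint's range is limited). The gripper opens to 85 mm and grips with 20 to 120 N. Pads are 22 mm wide; open, the fingers measure 114 mm over their backs; the gripper's body (76 mm by 85 mm) begins 54 mm behind the grasp point. The pads swing forward as they close: fully open they stand 13 mm farther back than shut.
Start: joints at [1.22, 0.507, -0.238, 1.5, 0.126, 1.149, -0.155], TCP at [0.275, -0.561, 0.231] pointing down, gripper open.
Joint ranges: [-3.08, 3.08], [-0.24, 2.05], [-1.43, 1.35], [0, 2.5], [-1.52, 4.66], [0.17, 1.96], [-2.89, 2.89]. Speed limits (rad/s): [2.39, 2.39, 3.14, 3.14, 3.14, 3.14, 3.14].

## Interface

Orientations are given as [roll, pitch, yaw] about the fixed x, y, z axes, in that order (R = Rz(yaw) Ry(pitch) Rx(roll)).
In Python, from plant import status, vision, arm gives the robot as it stands.
- The arm moves only by the tool send_rows, never from a script. Its argument "increments" is a list that holds one entry, the list of rows, each a list of 7 numbers: the turn, a rotation vector about the tool's x, y, z in rad, then the shift along the tool's x, y, z in cm, then the opening in per cent of the stroke, from 0 (shut) to 100 (fully open). In form: [[[wx, wy, wz, dx, dy, dz, fingers], ...]]. A call has 1 to 8 rows; each row shifts and turns the commanded pose from where the row before left it, along the tool's axes as they then stand; what a row does not reach is not made up. A row lasts 1/8 s, in which the tool goes at most 62.5 mm and 10.7 degrees, less where a joint would pass 70% of its speed; a pose out of reach is approached as far as the arm can. A call with a gripper value outside its range is refused whole. The fingers move at their own pace and stop on an object; "force" is the grip in N (left out, the last holds). Time passes only in rows, so rows that do not move let the fingers close. It gives the time, the measured TCP pose, the force, the opening and the grip force at its end, in the units of the state.
- status.get_state(): the state, without advancing time (a new reading comes with each control period).
- vision.read_camera(name): name is "scene" or "top" or "wrist"; returns a dict with "image" (384x512x3 uint8, red, green, blue), "z_map" (384x512 float32, m along the optical axis (not along the pixel's ray), 0 where there is no reading), "fov_y" (degrees; the focal length in pixels is half the picture's height over the tangent of half this angle, whatever the lens; pixels are square), "cx", "cy" (the principal point, pixels), "camera_from_world" (4x4, takes a point from world to camera coordinates). Camera axes: x right, y up, looking along -z (the intrinsics and any distortion apply to the point x, -y, -z); pixel columns grow to the right and rows downward; lengths in m; the calibration is good to about 2 mm. A picture is of the moment at which its call begins.
- arm.finish_job(): hands the job in; it is judged then, once.
The state is a dict: "clock": time; "joint_pos": joint angles; "joint_velocities": joint speeds; "tau": joint torques, N m; "ee_pos": TCP position; "tcp_rot": TCP orientation; "wrist_force": force on the tool from outside, world axes, zero at the start; "moment": the same for the moment, N m; "finger_gap": finger opening in m; "grip_force": force on a finger pad.
Only numpy, scipy, OpenCV 4.12 (cv2) and the standard library are available. Lean on these libraries where they do the work, as an engineer would, in place of code of your own. Each camera call takes 0.05 s, during which the arm holds its last target. There are 200 camera calls.

## Working session

There is one attempt and no reset: what is moved stays moved. The work goes in short steps, Python scripts to look and compute and a tool call to move; the robot and the scene stay as the last step left them, time stands still between calls to the robot, and variables do not carry over. Pictures are saved under pics/ and viewed, at most 10 in all, crops included, and the job is handed in when it is done.

Besides the shell and the picture viewer there is one more tool, called after "Emit:" as name(argument=value, ...) on one line, values as JSON. send_rows: Moves the arm, as the interface text tells. Its arguments: {"type":"object","properties":{"increments":{"type":"array","items":{"type":"array","items":{"type":"array","items":{"type":"number"}}}},"force":{"type":"number"}},"required":["increments"]}

```bash
mkdir -p pics
cat > h.py <<'E'
import numpy as np, cv2
from plant import status, vision, arm
def grab(n):
    d=vision.read_camera(n); np.savez(f'/tmp/{n}.npz',**d); return d
def load(n): return dict(np.load(f'/tmp/{n}.npz'))
def ray(d,u,v):
    f=192/np.tan(np.radians(float(d['fov_y']))/2)
    M=np.linalg.inv(d['camera_from_world'])
    r=M[:3,:3]@np.array([(u-d['cx'])/f,-(v-d['cy'])/f,-1.]); return M[:3,3],r
def on_plane(d,u,v,z):
    o,r=ray(d,u,v); return o+r*(z-o[2])/r[2]
def cloud(d):
    f=192/np.tan(np.radians(float(d['fov_y']))/2)
    v,u=np.mgrid[:384,:512]; Z=d['z_map']
    P=np.stack([(u-d['cx'])/f*Z,-(v-d['cy'])/f*Z,-Z],-1)
    M=np.linalg.inv(d['camera_from_world']); W=P@M[:3,:3].T+M[:3,3]; W[Z<=0]=np.nan; return W
E
python3 - <<'E'
from h import *
s=status.get_state(); print({k:np.round(v,3) for k,v in s.items()})
for n in('scene','top'):
    d=grab(n); print(n,[k for k in d],d['fov_y'],d['cx'],d['cy'],np.linalg.inv(d['camera_from_world']).round(3).tolist())
a=[load(n)['image'] for n in('scene','top')]
for n,i in zip(('scene','top'),a): cv2.imwrite(f'pics/{n}0.png',cv2.resize(i[...,::-1],(800,600)))
E
```

```text
{'clock': np.float64(0.0), 'joint_pos': array([ 1.221,  0.508, -0.238,  1.501,  0.126,  1.149, -0.155]), 'joint_velocities': array([-0.001, -0.001, -0.001, -0.001, -0.001,  0.001, -0.   ]), 'tau': array([ 0.0000e+00, -6.2059e+01, -2.1860e+00, -2.4965e+01,  1.3000e-02,
        1.2000e-02,  0.0000e+00]), 'ee_pos': array([ 0.275, -0.561,  0.23 ]), 'tcp_rot': array([-3.14 ,  0.   ,  0.456]), 'wrist_force': array([-0.253, -0.006,  0.551]), 'moment': array([-0.003,  0.062, -0.053]), 'grip_force': np.float64(0.0), 'finger_gap': np.float64(0.086)}
scene ['image', 'z_map', 'fov_y', 'cx', 'cy', 'camera_from_world'] 49.81039413753833 256.5033298586908 192.16150273458808 [[0.797, -0.504, 0.332, 0.867], [0.604, 0.673, -0.427, -0.359], [-0.008, 0.541, 0.841, 0.85], [0.0, 0.0, 0.0, 1.0]]
top ['image', 'z_map', 'fov_y', 'cx', 'cy', 'camera_from_world'] 42.57032011778222 256.56601225272055 193.50194813455207 [[-0.037, 0.978, -0.204, 0.403], [-0.999, -0.037, 0.003, 0.009], [-0.005, 0.204, 0.979, 0.914], [0.0, 0.0, 0.0, 1.0]]
```

View pics/scene0.png

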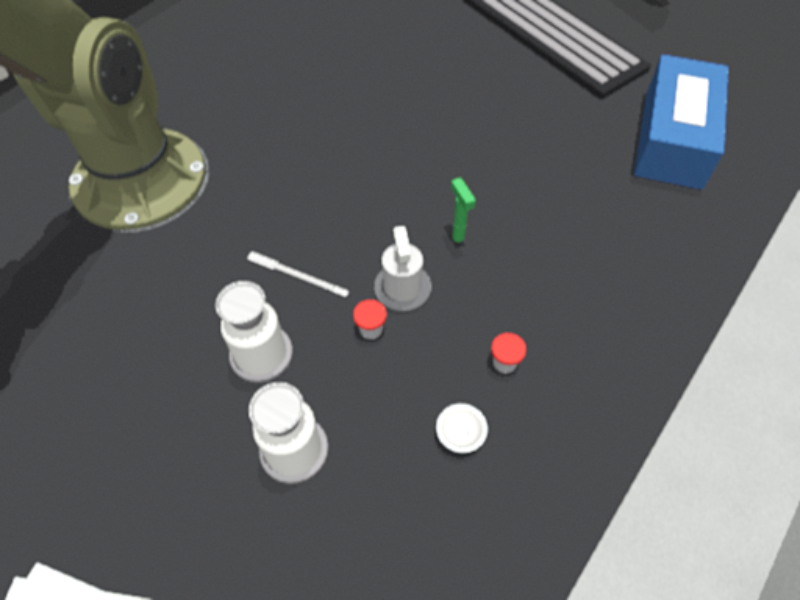

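View pics/top0.png

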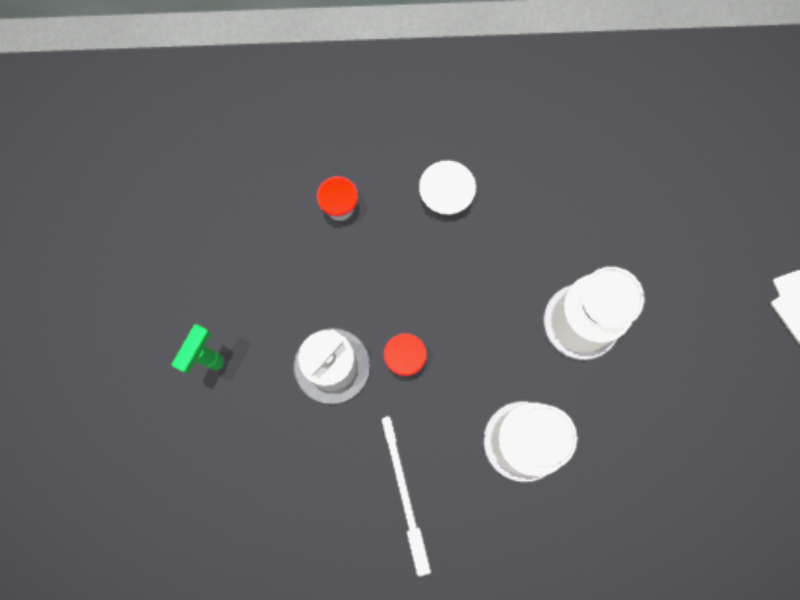

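The scene shows two dispensers, in top-view pixels (800x600): dish A at (612,300) and dish B at (540,440). The robot's right is -y, which is towards the right of the top view, so A fits. The steel die with the plunger is at (330,360), with the bar running diagonally. The green look-alike at (195,350) is not meant. I'll measure these and crop to confirm.

```bash
cat > m.py <<'E'
from h import *
for n in('top','scene'):
    d=load(n); W=cloud(d); img=d['image'].astype(int); z=W[...,2]
    print(n,'table z',np.nanmedian(z).round(4))
    white=(img.max(-1)-img.min(-1)<40)
    for lab,lo,hi,inx in(('dish',.138,.156,None),('bar',.119,.13,None),('sleeve',.076,.084,None),('pots',.04,.05,None),('mort',.022,.036,None),('spat',.004,.014,None)):
        m=((z>lo)&(z<hi)&(W[...,0]>.2)&(W[...,0]<.9)&(np.abs(W[...,1])<.5)).astype(np.uint8)
        k,L,st,c=cv2.connectedComponentsWithStats(m)
        for i in range(1,k):
            if st[i,4]<(60 if lab!='bar' else 20): continue
            p=W[L==i]; r=cv2.minAreaRect((p[:,:2]*1000).astype(np.float32))
            col=img[L==i].mean(0).round()
            print(lab,c[i].round(1),st[i,4],'mean',p.mean(0).round(4),'rect',np.round(r[0],1),np.round(r[1],1),round(r[2],1),col)
E
python3 m.py
python3 - <<'E'
from h import *
i=load('top')['image'][150:320,100:440][...,::-1]
cv2.imwrite('pics/crop1.png',cv2.resize(i,(800,400),interpolation=cv2.INTER_CUBIC))
E
```

```text
top table z -0.0005
dish [391.8 189.7] 1167 mean [ 0.5616 -0.2086  0.1439] rect [ 560.7 -207.4] [60.9 60.9] 42.2 [246. 246. 246.]
dish [348.  279.6] 1300 mean [ 0.423  -0.1282  0.1441] rect [ 423.3 -127.8] [60.4 61.1] 41.1 [246. 246. 246.]
bar [205.6 225. ] 313 mean [0.5188 0.0914 0.1242] rect [519.1  91.7] [16.2 49.4] 46.1 [246. 246. 246.]
sleeve [198.7 220.4] 158 mean [0.5338 0.1078 0.0796] rect [535.1 108.1] [13.4 45.7] 46.2 [247. 247. 247.]
sleeve [213.7 234.4] 417 mean [0.5088 0.0825 0.0794] rect [511.3  85.8] [39.9 59.4] 37.2 [238. 238. 238.]
pots [215.3 125.2] 474 mean [0.7167 0.0787 0.0444] rect [716.8  79. ] [44.6 46.4] 68.2 [247.  65.  26.]
pots [258.7 226.5] 541 mean [0.5244 0.0055 0.0445] rect [524.6   5.8] [44.5 45.5] 88.0 [247.  88.  65.]
mort [286.1 118.1] 423 mean [ 0.7317 -0.0545  0.0278] rect [728.7 -54.1] [64.5 66.3] 87.6 [247. 247. 247.]
mort [362.1 214.8] 77 mean [ 0.5409 -0.1831  0.0286] rect [ 544.6 -185.7] [68.5 23.2] 37.0 [199. 198. 193.]
spat [285.4 122.1] 233 mean [ 0.7302 -0.054   0.0099] rect [728.5 -53. ] [34.7 34.8] 87.4 [247. 247. 247.]
spat [505.2 197
[... 1976 characters left out ...]
rect [ 586.7 -222.4] [66.6 20.5] 61.0 [181. 181. 176.]
spat [189.  175.1] 215 mean [0.3675 0.0085 0.0067] rect [370.2   8.9] [180.5  14. ] 11.4 [233. 234. 232.]
spat [257.5 189.2] 400 mean [0.5316 0.0761 0.0097] rect [525.7  82.4] [88.7 72.8] 39.2 [126. 126. 128.]
spat [169.  234.4] 273 mean [ 0.4454 -0.1424  0.0112] rect [ 436.2 -135.4] [90.7 66. ] 63.4 [163. 161. 163.]
spat [294.5 276.3] 186 mean [ 0.7288 -0.0539  0.01  ] rect [730.  -54.9] [33.8 34.2] 59.4 [255. 255. 255.]
spat [191.3 296.8] 329 mean [ 0.5831 -0.2198  0.0111] rect [ 574.2 -215.1] [90.8 65. ] 62.9 [169. 167. 168.]
spat [ 60.1 379.3] 202 mean [ 0.4917 -0.4868  0.0089] rect [ 496.5 -485.7] [102.5  17.4] 22.6 [255. 255. 255.]
```

View pics/crop1.png

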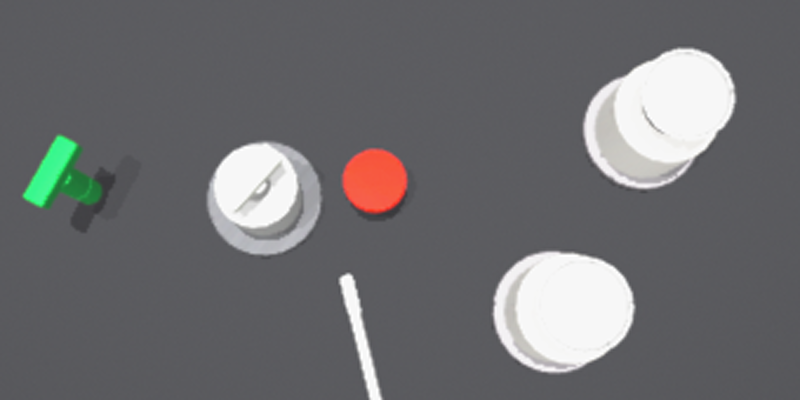

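The crop confirms it: dispenser A, dish at crop (685,95), is the farthest right (y=-0.209, against -0.128 for the other). The die has the steel plunger with the diagonal bar at (258,188), and the green one is separate. Heights and sizes match the description: dish floor 0.144, bar top 0.1245, bar 16x50 mm.

Targets are the dish at (0.5613,-0.2085) and the bar at (0.520,0.0905), with the bar's y direction at 46.4°, so tool yaw -43.6°.

Emit:
send_rows(increments=[[[0,0,0,4.1,-1.9,0,0],[0,0,0,4.1,-1.9,0,0],[0,0,0,4.1,-1.9,0,0],[0,0,0,4.1,-1.9,0,0],[0,0,0,4.1,-1.9,0,0],[0,0,0,4.1,-1.9,0,0],[0,0,0,4.1,-1.9,0,0],[0,0,0,4.1,-1.9,0,0]]], force=40)

```text
clock: 1.1
ee_pos: [0.5032, -0.2791, 0.231]
tcp_rot: [-3.141, 0.0, 0.456]
wrist_force: [1.2, -1.4, -0.5]
finger_gap: 0.0001
grip_force: 0.0
```

Emit:
send_rows(increments=[[[0,0,0,4.2,-1.9,0,0],[0,0,0,4.1,-1.9,0,0],[0,0,0,0,0,3,0],[0,0,0,0,0,3,0],[0,0,0,0,0,2,0],[0,0,0,0,0,0,0]]])

```text
clock: 1.85
ee_pos: [0.5593, -0.2093, 0.1495]
tcp_rot: [-3.139, 0.003, 0.456]
wrist_force: [-0.5, 0.4, 0.8]
finger_gap: 0.0
grip_force: 0.0
```

Emit:
send_rows(increments=[[[0,0,0,0,0,0.5,0],[0,0,0,0,0,0.5,0],[0,0,0,0,0,0.4,0],[0,0,0,0,0,0.2,0],[0,0,0,0,0,0,0],[0,0,0,0,0,0,0]]])

```text
clock: 2.6
ee_pos: [0.5611, -0.2099, 0.1358]
tcp_rot: [3.141, -0.001, 0.456]
wrist_force: [0.9, -0.6, 4.4]
finger_gap: 0.0003
grip_force: 2.2
```

Emit:
send_rows(increments=[[[0,0,0,0,0,0.2,0],[0,0,0,0,0,0.2,0],[0,0,0,0,0,0,0],[0,0,0,0,0,0,0]]])

```text
clock: 3.1
ee_pos: [0.5612, -0.2099, 0.1337]
tcp_rot: [3.139, -0.002, 0.456]
wrist_force: [-3.7, -0.4, 23.1]
finger_gap: -0.0
grip_force: 11.0
```

Emit:
send_rows(increments=[[[0,0,0,0,0,-1,0],[0,0,0,0,0,-2,0],[0,0,0,0,0,-3.5,0],[0,0,0,0,0,-3.5,0],[0,0,0,0,0,0,0],[0,0,0,1.4,-4.1,0,40],[0,0,0,1.4,-4.1,0,100],[0,0,0,1.4,-4.1,0,100]]])

```text
clock: 4.1
ee_pos: [0.5425, -0.0795, 0.2297]
tcp_rot: [-3.14, 0.003, 0.455]
wrist_force: [0.5, 0.5, 0.1]
finger_gap: 0.0545
grip_force: 0.0
```

Emit:
send_rows(increments=[[[0,0,0,1.4,-4.1,0,100],[0,0,0,1.4,-4.1,0,100],[0,0,0,1.3,-4.1,0,100],[0,0,0,1.3,-4.1,0,100],[0,0,0.16,0,0,0,100],[0,0,0.16,0,0,0,100],[0,0,0.16,0,0,0,100],[0,0,0.16,0,0,0,100]]])

```text
clock: 5.1
ee_pos: [0.5191, 0.0899, 0.2297]
tcp_rot: [3.14, 0.003, -0.19]
wrist_force: [0.2, 0.1, -0.2]
finger_gap: 0.0857
grip_force: 0.0
```

Emit:
send_rows(increments=[[[0,0,0.16,0,0,0,100],[0,0,0.16,0,0,0,100],[0,0,0.16,0,0,0,100],[0,0,0.096,0,0,0,100],[0,0,0,0,0,0,100],[0,0,0,0,0,0,100]]])

```text
clock: 5.85
ee_pos: [0.5198, 0.0902, 0.2306]
tcp_rot: [3.14, 0.001, -0.758]
wrist_force: [0.5, -0.3, 0.8]
finger_gap: 0.0852
grip_force: 0.0
```

Run:
```python
from h import *
grab('wrist'); grab('top'); grab('scene')
s=status.get_state(); print(s['ee_pos'],s['tcp_rot'],s['joint_pos'].round(2) if hasattr(s['joint_pos'],'round') else s['joint_pos'])
d=load('wrist'); W=cloud(d); z=W[...,2]
def rects(W,lo,hi,n):
    z=W[...,2]; m=((z>lo)&(z<hi)&(np.hypot(W[...,0]-.52,W[...,1]-.09)<.05)).astype(np.uint8)
    k,L,st,c=cv2.connectedComponentsWithStats(m)
    for i in range(1,k):
        if st[i,4]>n:
            r=cv2.minAreaRect((W[L==i][:,:2]*1000).astype(np.float32)); print(c[i].round(),st[i,4],W[L==i][:,2].mean().round(4),np.round(r[0],1),np.round(r[1],1),round(r[2],1))
for n in('wrist','scene','top'): print(n); rects(cloud(load(n)),.118,.131,30)
W=cloud(load('scene'))
for c in((.561,-.208),(.423,-.128)):
    m=(np.hypot(W[...,0]-c[0],W[...,1]-c[1])<.02)&(W[...,2]>.12); print('dish z',W[m][:,2].mean() if m.any() else None)
cv2.imwrite('pics/w1.png',d['image'][...,::-1])
```

```text
[0.5202095  0.09013927 0.23105591] [ 3.14118531e+00  3.52836582e-04 -7.59351936e-01] [-0.15  0.35 -0.09  1.76  0.04  1.03 -2.59]
wrist
[254. 186.] 1252 0.1248 [520.3  91.2] [15.6 49.9] 46.8
scene
[257. 155.] 143 0.1243 [520.6  89.5] [16.  50.3] 46.2
top
dish z 0.144039869038666
dish z 0.14380492101925132
```

View pics/w1.png

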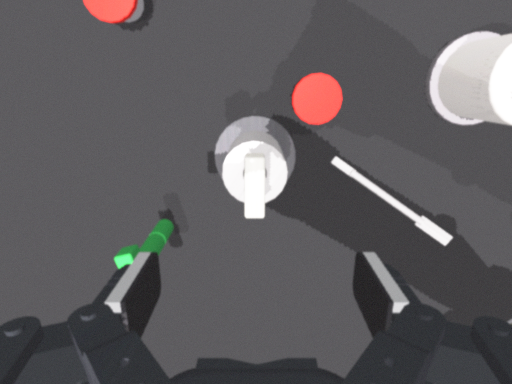

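The wrist view shows the bar at (255,186), upright between the open fingers and square to the closing line. The green one is well outside the left finger, and the dish is back up at 0.144. Next I lower by 13.5 cm and close gently.

Emit:
send_rows(increments=[[[0,0,0,0,0,3.5,100],[0,0,0,0,0,3.5,100],[0,0,0,0,0,3.5,100],[0,0,0,0,0,2,100],[0,0,0,0,0,1,100],[0,0,0,0,0,0,100]]])

```text
clock: 6.75
ee_pos: [0.5203, 0.0902, 0.0961]
tcp_rot: [3.141, 0.0, -0.76]
wrist_force: [0.1, -0.1, -0.2]
finger_gap: 0.0854
grip_force: 0.0
```

Emit:
send_rows(increments=[[[0,0,0,0,0,0,25],[0,0,0,0,0,0,15],[0,0,0,0,0,0,10],[0,0,0,0,0,0,5],[0,0,0,0,0,0,0],[0,0,0,0,0,0,0],[0,0,0,0,0,0,0]]], force=35)

```text
clock: 7.62
ee_pos: [0.5208, 0.0904, 0.0968]
tcp_rot: [-3.141, -0.001, -0.76]
wrist_force: [-0.3, 0.0, 6.1]
finger_gap: 0.0183
grip_force: 34.3
```

Emit:
send_rows(increments=[[[0,0,0,0,0,0,0],[0,0,0,0,0,0,0],[0,0,0,0,0,-0.2,0],[0,0,0,0,0,-0.3,0],[0,0,0,0,0,-0.3,0],[0,0,0,0,0,-0.2,0],[0,0,0,0,0,0,0]]], force=50)

```text
clock: 8.5
ee_pos: [0.5204, 0.0903, 0.1065]
tcp_rot: [-3.142, -0.0, -0.76]
wrist_force: [1.1, 0.5, -2.5]
finger_gap: 0.0175
grip_force: 49.0
```

```bash
cat > bar.py <<'E'
from h import *
s=status.get_state(); print(s['ee_pos'],s['wrist_force'],s['moment'],s['finger_gap'],s['grip_force'])
for n in('scene','top','wrist'):
    d=grab(n);W=cloud(d);z=W[...,2]
    u=np.array([-.724,.690]);q=W[...,:2]-[.5204,.0904]
    a=q@u;b=q@np.array([.69,.724])
    m=(np.abs(b)<.006)&(np.abs(a)>.012)&(np.abs(a)<.023)&(z>.1)&(z<.19)&(d['image'].min(-1)>150)
    print(n,m.sum(),[(m&(a*g>0)).sum() and np.round(np.median(z[m&(a*g>0)]),4) for g in(1,-1)])
E
python3 bar.py
```

```text
[0.52035841 0.09025418 0.10645668] [ 1.10528572  0.54423283 -2.49203479] [ 0.18186953 -0.25736757 -0.02818966] 0.01746863126829782 48.986186385154724
scene 41 [np.float64(0.1336), np.float64(0.1339)]
top 0 [np.int64(0), np.int64(0)]
wrist 1451 [np.float64(0.1344), np.float64(0.1345)]
```

The bar rose 9.7 mm with the fingers, level, with light side load. 32.3 mm remain.

Emit:
send_rows(increments=[[[0,0,0,0,0,-0.4,0],[0,0,0,0,0,-0.5,0],[0,0,0,0,0,-0.5,0],[0,0,0,0,0,-0.5,0],[0,0,0,0,0,-0.5,0],[0,0,0,0,0,-0.5,0],[0,0,0,0,0,-0.3,0],[0,0,0,0,0,0,0]]])

```text
clock: 9.65
ee_pos: [0.5204, 0.0902, 0.1385]
tcp_rot: [-3.141, -0.0, -0.76]
wrist_force: [0.0, -0.3, -3.5]
finger_gap: 0.0176
grip_force: 49.1
```

Emit:
send_rows(increments=[[[0,0,0,0,0,0,0],[0,0,0,0,0,0,0],[0,0,0,0,0,0,0]]])

```text
clock: 10.02
ee_pos: [0.5203, 0.0903, 0.1382]
tcp_rot: [3.141, 0.0, -0.76]
wrist_force: [0.2, 0.6, -2.4]
finger_gap: 0.0174
grip_force: 49.1
```

```bash
python3 bar.py
python3 - <<'E'
from h import *
i=load('scene')['image'][100:220,190:330][...,::-1]
cv2.imwrite('pics/s2.png',cv2.resize(i,(700,600),interpolation=cv2.INTER_CUBIC))
E
```

```text
[0.52032287 0.09027483 0.13816867] [ 0.2103489   0.59932605 -2.42506635] [ 0.03438443 -0.02574228  0.05067201] 0.017365932106263277 49.1049724817276
scene 44 [np.float64(0.1657), np.float64(0.1655)]
top 0 [np.int64(0), np.int64(0)]
wrist 1455 [np.float64(0.1664), np.float64(0.1663)]
```

View pics/s2.png

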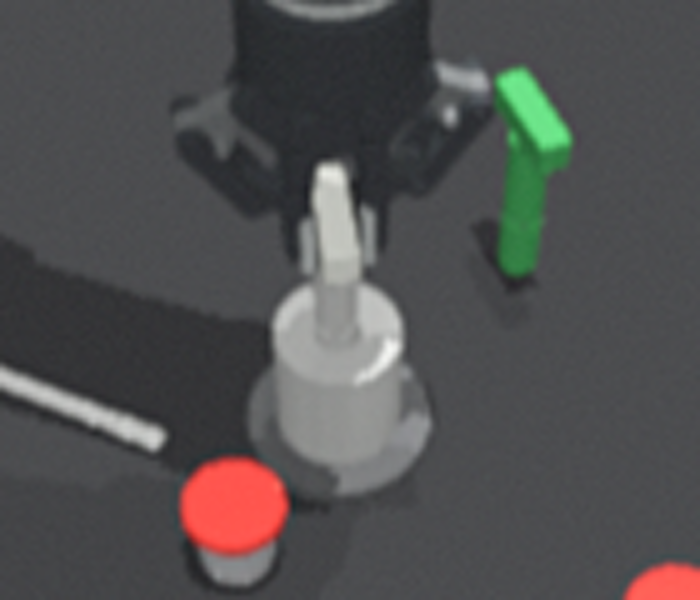

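The crop shows the bar at (335,220), gripped level, with the shaft leaving the die at (337,335) and the pot undisturbed. The bar has risen 41.5 mm, so the groove stands about 9.5 mm above the mouth. The dish was pressed to its stop and came back up, so I'm handing the job in.

```bash
python3 -c "
from plant import arm; print(arm.finish_job())"
```

```text
the job is handed in; nothing more can be done
None
```

I pressed the dispenser dish to its stop and saw it back up, then drew the plunger up 41.5 mm by its cross bar; it is held gripped and still, the groove about 9.5 mm above the die mouth, the lower end in the bore, and the job is handed in with no verdict returned.

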